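# Free the stuck plug tub and line the tubs up

### The arm

A 6-joint arm with a two-finger parallel gripper is mounted at the origin on the work surface. World frame = base frame: x ahead of the robot, y to its left, z up, the work surface at z = 0. Lengths are in m, angles in degrees, forces in N, time in s.
With the tool pointing down it reaches from about 0.375 to 0.9 m from the base axis. Payload 3.1 kg.
Tool frame: the origin (TCP) lies midway between the tips of the shut fingers; the grasp point (between the pads) lies 19 mm behind it; z points along the fingers, y is the direction in which the jaws open and shut (so a half turn about z gives the same grasp; the last joint's range is limited). The gripper opens to 87 mm and grips with 3 to 60 N. Pads are 19 mm wide; open, the fingers measure 117 mm over their backs; the gripper's body (75 mm by 190 mm) begins 51 mm behind the grasp point.
Start: joints at [52.97, 30.224, 82.088, -0, 67.689, -10.227], TCP at [0.282, 0.558, 0.223] pointing down, gripper open.
Joint ranges: [-176.69, 176.69], [-43.24, 126.21], [12.49, 139.97], [-82, 262], [0, 151.66], [-163.58, 163.58]. Speed limits (degrees/s): [159.86, 159.86, 180, 180, 180, 180].

### API

Orientations are given as a 3x3 rotation matrix whose columns are the frame's x, y, z axes.
In Python, from rig import status, vision, bot, models gives the robot as it stands.
- The arm moves only by the tool send_rows, never from a script. Its argument "moves" is a list of rows, each a list of 7 numbers: the shift along the tool's x, y, z in units of 25 mm (1.0 is 25 mm), then the turn, a rotation vector about the tool's x, y, z in units of 10 degrees (1.0 is 10 degrees), then the closure, from -1 (fully open) to 1 (shut), so that 0 is half open. In form: [[dx, dy, dz, rx, ry, rz, hand], ...]. A call has 1 to 12 rows; each row shifts and turns the commanded pose from where the row before left it, along the tool's axes as they then stand; what a row does not reach is not made up. A row lasts 1/8 s, in which the tool goes at most 62.5 mm and 10.7 degrees, less where a joint would pass 70% of its speed; a pose out of reach is approached as far as the arm can. A call is refused whole if a number of a shift passes 1 or a number of a turn 1, either way. A call with a gripper value outside its range is refused whole. The fingers move at their own pace and stop on an object; the grip force is fixed at half the most. Time passes only in rows, so rows that do not move let the fingers close. It gives the time, the measured TCP pose, the force and the opening at its end, in the units of the state.
- status.read_state(): the state, without advancing time (a new reading comes with each control period).
- vision.capture(name): name is "side" or "top" or "wrist"; returns a dict with "img" (400x640x3 uint8, red, green, blue), "depth" (400x640 float32, m along the optical axis (not along the pixel's ray), 0 where there is no reading), "fx", "fy", "cx", "cy" (pixels), "pose" (4x4, takes a point from camera to world coordinates); the wrist camera has in their place "hand_eye" (4x4, takes a point from camera to tool coordinates, whose origin is the TCP and whose axes are the flange's). Camera axes: x right, y up, looking along -z (the intrinsics and any distortion apply to the point x, -y, -z); pixel columns grow to the right and rows downward; lengths in m; the calibration is good to about 2 mm. A picture is of the moment at which its call begins: read the wrist's pose just before it.
- bot.hand_in(): hands the job in, once; it reports no verdict.
Trained networks look in the newest picture that a camera, given by its name, has taken for a name from the list of things; names that differ only in an ending like _2 or _b are one class to them, and where a whole thing is asked for, a point or a joint stands for the part that bears it (a point fixed in the world has none). Each returns a list of dicts, best first, with "confidence" (0 to 1); they miss things now and then, are a little off and sometimes report something else, mostly with a low value. They report only what shows in the picture. A call takes as long as a camera call. They do not tell look-alikes from the thing itself.
- models.masks_of(camera, name): "mask" (400x640 bool, what is visible of it) and "extent" ([left, top, right, bottom] in pixels, round what is visible of it).
- models.landmark_of(camera, name): "point" ([column, row] in pixels: a listed point, or the origin of a listed thing).
The state is a dict: "time_s": time; "joint_positions": joint angles; "qvel": joint speeds; "tau": joint torques, N m; "position": TCP position; "tcp_rot": TCP orientation; "force": force on the tool from outside, world axes, zero at the start; "moment": the same for the moment, N m; "opening": opening from 0.0 (shut) to 1.0 (fully open).
Only numpy, scipy, OpenCV 4.12 (cv2) and the standard library are available. Lean on these libraries where they do the work, as an engineer would, in place of code of your own. Each camera call takes 0.05 s, during which the arm holds its last target.

### The job

The orange tub is locked into the blue one below it in the stack. Lift it lightly by its handle while twisting until it comes free - without yanking - then stand it upright in the empty marked square of the board, and nudge the yellow tub forward into its own square, so that both stand against the wooden fence in a straight row. Set the orange tub down rather than dropping it, and leave the glue bottle, screwdriver and wood offcut alone.

Things in the scene. Friction and masses are not known exactly. Their poses are not given: they have to be found in the camera images.
- orange_handle (a point): middle of the orange tub's straight black handle bar, on the tub's upright axis, 100 mm above its underside, z up. The bar lies along x: 102 mm long, 16 mm thick (y), 24 mm high, 24 mm of open space below it. The tub starts nested in the blue tub, its underside 55 mm above the bench, its three lugs caught under ledges in there (3 mm free lift).
- orange: the orange tub (shape: see the yellow one): origin at the centre of its underside, z up. Gaps between the blue tub's three ledges (6 mm thick, 120 degrees apart) let its lugs out; they are hidden and differ each time. Turned either way it meets them after 17 to 103 degrees (the two ways add up to 120) and is free within 7 degrees each side; there is no end stop.
- mount (a joint): rise (m) of the blue tub, 125 mm across, that holds the orange one: it cannot turn, but rises on a spring slide from 0 (rest) to 0.024; raising it takes 2.5 N plus 0.55 N per mm. It follows the caught orange tub up and springs back to 0 when that comes free. Above 0.021 it is being yanked; 0.008 to 0.012 is a good light pull.
- empty_bay (a point): a point of the pale fixed board (210 x 310 mm, 10 mm thick) on its top face: where the centre of a tub's underside belongs in the empty white-outlined square, flange just touching the fence. x: straight towards the fence, y: along it, z up. The fence's face is 62 mm away in +x; the fence is 50 mm high above the board, 20 mm thick.
- yellow_bay (a point): the same point and axes for the other white-outlined square, 144 mm from the first in -y: the yellow tub's place.
- yellow_handle (a point): middle of the yellow tub's handle bar, 100 mm above its underside, x along the bar, z up. Same shape, size and mass as the orange tub. It stands loose and upright on the board in front of its square, 30 to 55 mm short of the fence.
- yellow: round tub, 0.15 to 0.31 kg, 112 mm tall; origin at the centre of its underside, z up. From there up: foot 92 mm across, 32 mm high, with three lugs 16 mm wide out to radius 56 mm at height 16 to 23 mm; flange 124 mm across at 32 to 37 mm; open tray 114 to 120 mm across up to its rim at 64 mm; handle bar at 88 to 112 mm on two posts.
- glue: bystander: white glue bottle, red cap, 64 mm across, 170 mm tall, origin at the centre of its underside
- screwdriver: bystander: screwdriver lying on the bench, origin at its underside, x along it
- offcut: bystander: wood offcut 70 x 160 x 40 mm, origin at the centre of its underside
Not all that is in view belongs to the job. Leave any turquoise look-alike of the orange alone. Leave any white look-alike of the yellow alone.

How it is judged (in metres and radians):
On the way:
1. the orange tub is free of the stack: its underside more than 90 mm above the bench, with the blue tub back down (height (world z) of orange above 0.09 m and value of joint mount below 0.004 m), for 0.1 s.
At the end, for the whole second after the job is handed in: The orange tub in the empty square and the yellow tub in its own, each standing on the board upright (within 0.1 rad, handle height within 8 mm), at rest, its flange within 10 mm of the fence and its axis within 25 mm of the square's centre line along the fence; the blue tub back down (within 4 mm) (x of orange_handle in the frame of empty_bay between -0.01 and 0.012 m and y of orange_handle in the frame of empty_bay between -0.025 and 0.025 m and z of orange_handle in the frame of empty_bay between 0.092 and 0.108 m and angle between each of orange_handle, yellow_handle's own z axis and vertical below 0.1 rad and linear speed of each of orange, yellow below 0.02 m/s and x of yellow_handle in the frame of yellow_bay between -0.01 and 0.012 m and y of yellow_handle in the frame of yellow_bay between -0.025 and 0.025 m and z of yellow_handle in the frame of yellow_bay between 0.092 and 0.108 m and value of joint mount below 0.004 m); the robot touches nothing.
It fails at once if the stack is yanked: the blue tub pulled up more than 21 mm (value of joint mount above 0.021 m).
It fails at once if the orange tub is let go in mid-air and drops (touching nothing at all, its underside more than 25 mm above the bench, away from its starting place) (contact force between orange and anything else below 0.005 N and height (world z) of orange above 0.025 m and distance of orange from where it was at the start of the episode above 0.05 m).
It fails at once if a tub is tipped over (tilted more than 0.7 rad) (angle between any of orange, yellow's own z axis and vertical above 0.7 rad).
It fails at once if a bystander is moved more than 30 mm (distance of any of glue, screwdriver, offcut from where it was at the start of the episode above 0.03 m).
It also fails if it takes over 64 s, if anything falls off the work surface, if the arm or the gripper's body presses on something with over 40 N, if the wrist force passes 120 N, or if a joint passes its speed limit or range.

## Working session

There is one attempt and no reset: what is moved stays moved. The work goes in short steps, Python scripts to look and compute and a tool call to move; the robot and the scene stay as the last step left them, time stands still between calls to the robot, and variables do not carry over. Pictures are saved under pics/ and viewed, and the job is handed in when it is done.

Besides the shell and the picture viewer there is one more tool, called after ">>>" by a JSON object that holds its "fn" and its "kwargs". send_rows: Moves the arm, as the interface text tells. Its arguments: {"type":"object","properties":{"moves":{"type":"array"}},"required":["moves"]}

```bash
ls; mkdir -p pics
python3 - <<'E'
from rig import status, vision, bot, models
import cv2
print(status.read_state())
for n in ["side","top","wrist"]:
    c=vision.capture(n); cv2.imwrite(f"pics/{n}0.png",c["img"][:,:,::-1])
    print(n,c["fx"],c["fy"],c["cx"],c["cy"],c.get("pose",c.get("hand_eye")), c.keys())
E
```

```text
pics
{'time_s': 0.0, 'joint_positions': array([ 5.29704692e+01,  3.02814535e+01,  8.21555720e+01, -1.84293490e-03,
        6.76884717e+01, -1.02263090e+01]), 'qvel': array([ 0.0081863 ,  0.00525269, -0.11748571, -0.0383458 ,  0.13358516,
        0.04163039]), 'tau': array([-3.54104659e-04, -4.40038526e+01, -1.76595175e+01,  6.31593168e-02,
        5.79993508e-02, -1.25380025e-04]), 'position': array([0.28135821, 0.55727576, 0.22154948]), 'tcp_rot': array([[-8.92565752e-01,  4.50915403e-01, -1.29532426e-03],
       [ 4.50917121e-01,  8.92564076e-01, -1.76652320e-03],
       [ 3.59607378e-04, -2.16082199e-03, -9.99997601e-01]]), 'force': array([0.10082142, 0.10039476, 0.40114131]), 'moment': array([ 0.00504339, -0.01342747, -0.00790786]), 'opening': 1.0019502306275563}
side 450.5470571413065 450.5470571413065 322.1563841494032 195.28903169335334 [[ 0.9980923   0.0219489  -0.05770615  0.4241992 ]
 [-0.05889044  0.6191091  -0.78309376 -1.03243337]
 [ 0.01853836  0.7849982   0.61922061  0.89980376]
 [ 0.          0.          0.          1.        ]] dict_keys(['img', 'depth', 'fx', 'fy', 'cx', 'cy', 'pose'])
top 369.74299127862366 369.74299127862366 323.00889120145695 200.74925651528022 [[ 0.02117243  0.99514828 -0.09608142  0.43269336]
 [-0.99974558  0.02182149  0.00570952 -0.03794235]
 [ 0.00777846  0.09593609  0.9953571   1.03664798]
 [ 0.          0.          0.          1.        ]] dict_keys(['img', 'depth', 'fx', 'fy', 'cx', 'cy', 'pose'])
wrist 304.16738117829647 304.16738117829647 313.67276095006616 196.4972172793343 [[-3.20011207e-04  9.66987979e-01  2.54821791e-01  6.91227146e-02]
 [ 9.99999342e-01  2.87541336e-05  1.14670764e-03 -7.39885248e-04]
 [ 1.10152532e-03  2.54821991e-01 -9.66987352e-01 -1.62265895e-01]
 [ 0.00000000e+00  0.00000000e+00  0.00000000e+00  1.00000000e+00]] dict_keys(['img', 'depth', 'fx', 'fy', 'cx', 'cy', 'hand_eye'])
```

View pics/side0.png

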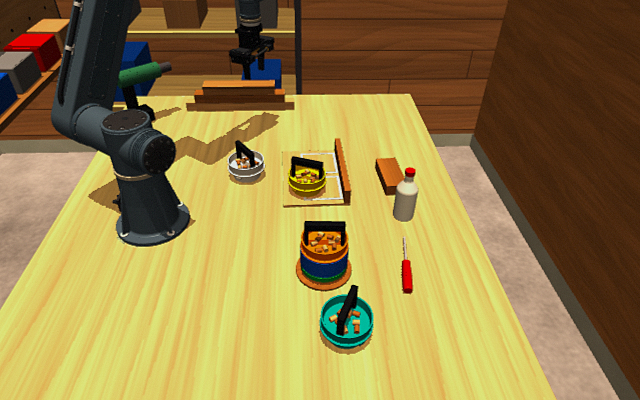

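View pics/top0.png

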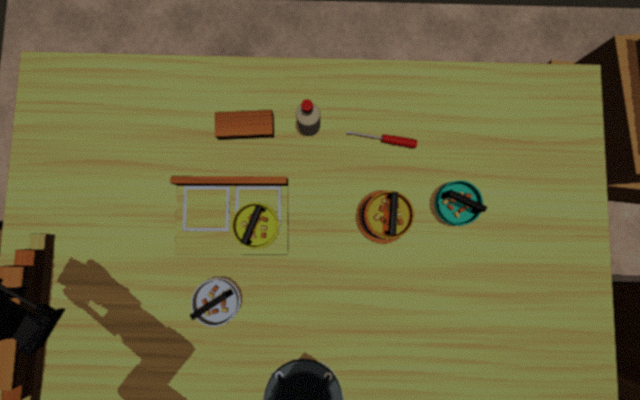

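Side view: the orange tub sits on the blue stack at (325,240) and the turquoise look-alike is alone at (347,320). Yellow is on the board at (307,178), with the white look-alike at (246,163). In the top view, orange is at (385,214), turquoise (458,203), yellow (256,226), white (217,300). The empty square is at about (207,209). I choose the orange at (385,214), which is on the blue stack, and the yellow on the board.

```bash
cat > h.py <<'E'
from rig import status, vision, bot, models
import numpy as np, cv2
def world(c,u,v,d=None,T=None):
    T=c["pose"] if T is None else T
    u=np.asarray(u,float);v=np.asarray(v,float)
    if d is None: d=c["depth"][v.astype(int),u.astype(int)]
    p=np.stack([(u-c["cx"])/c["fx"]*d,-(v-c["cy"])/c["fy"]*d,-d,np.ones_like(d)],-1)
    return (p@T.T)[...,:3]
def atz(c,u,v,z,T=None):
    T=c["pose"] if T is None else T
    r=T[:3,:3]@np.array([(u-c["cx"])/c["fx"],-(v-c["cy"])/c["fy"],-1]); o=T[:3,3]
    return o+r*(z-o[2])/r[2]
def full(c,T=None):
    v,u=np.mgrid[0:400,0:640]; return world(c,u,v,c["depth"],T)
def wristT():
    s=status.read_state(); c=vision.capture("wrist")
    M=np.eye(4);M[:3,:3]=s["tcp_rot"];M[:3,3]=s["position"]
    return c,M@c["hand_eye"],s
def bar(P,img,x,y,r,zlo,zhi):
    m=(np.hypot(P[...,0]-x,P[...,1]-y)<r)&(P[...,2]>zlo)&(P[...,2]<zhi)&(img.max(2)<60)
    q=P[m]
    if len(q)<10: return None
    (cx,cy),(w,h),a=cv2.minAreaRect(q[:,:2].astype(np.float32))
    ev,E=np.linalg.eigh(np.cov(q[:,:2].T)); d=E[:,1]
    return dict(n=len(q),c=(cx,cy),mean=q.mean(0),wh=(w,h),yaw=np.degrees(np.arctan2(d[1],d[0]))%180,ztop=np.percentile(q[:,2],95))
E
python3 - <<'E'
from h import *
np.set_printoptions(precision=4,suppress=True)
for n in ["top","side"]:
    c=vision.capture(n);P=full(c)
    for k in ["orange_handle","orange","yellow_handle","yellow","empty_bay","yellow_bay","glue","screwdriver","offcut","mount"]:
        try:
            for r in models.landmark_of(n,k)[:3]:
                u,v=r["point"]; print(n,k,round(r["confidence"],2),np.round(r["point"],1),P[int(round(v)),int(round(u))])
        except Exception as e: print(n,k,e)
    print(bar(P,c["img"],*( (0.0,0.0) if 0 else P[214,393][:2]),.06,.13,.18) if n=="top" else '')
    if n=="top":
        print(bar(P,c["img"],*P[226,256][:2],.06,.1,.14))
        cr=cv2.resize(c["img"][150:270,160:480,::-1],None,fx=2.5,fy=2.5,interpolation=cv2.INTER_CUBIC);cv2.imwrite("pics/crop.png",cr)
E
```

```text
top orange_handle 0.91 [467.5 201.2] [ 0.5294 -0.4088  0.1114]
top orange_handle 0.66 [390.2 209.1] [ 0.5016 -0.2039  0.154 ]
top orange 0.85 [452.1 200.6] [ 0.5349 -0.3904  0.0496]
top orange 0.57 [385.3 216.6] [ 0.4854 -0.2023  0.095 ]
top yellow_handle 0.78 [210.4 304.3] [0.2629 0.227  0.1128]
top yellow_handle 0.59 [249.5 224.5] [0.4595 0.1361 0.1198]
top yellow 0.57 [218.7 297.9] [0.2773 0.2064 0.1104]
top yellow 0.56 [261.1 228.1] [0.4514 0.1181 0.0602]
top yellow_bay 0.92 [259.7 210. ] [0.4946 0.1124 0.1217]
top glue 0.85 [310.4 125.3] [ 0.7196 -0.0054  0.1008]
top screwdriver 0.89 [380.3 137.3] [ 0.7158 -0.201   0.0151]
top screwdriver 0.18 [250.3 226.2] [0.4545 0.1353 0.1225]
top offcut 0.68 [245.9 125.2] [0.7343 0.1733 0.0394]
top mount it knows: empty_bay, glue, offcut, orange, orange_handle, screwdriver, yellow, yellow_bay, yellow_handle
{'n': 314, 'c': (0.49174070358276367, -0.21007584035396576), 'mean': array([ 0.4903, -0.2086,  0.1636]), 'wh': (0.014835936017334461, 0.09999246895313263), 'yaw': np.float64(176.60831964131833), 'ztop': np.float64(0.1691881830649274)}
{'n
[... 387 characters left out ...]
-0.4409  0.0442]
side orange 0.48 [308.6 189.8] [0.4645 0.0746 0.0465]
side yellow_handle 0.8 [242.9 147.4] [0.2548 0.2305 0.109 ]
side yellow_handle 0.66 [308.3 160.3] [0.4635 0.1348 0.1179]
side yellow 0.95 [308.9 188.7] [0.4646 0.0772 0.0484]
side yellow 0.78 [247.7 174.9] [0.2691 0.173  0.0377]
side empty_bay 0.75 [315.3 159.8] [0.4938 0.2975 0.0083]
side yellow_bay 0.73 [323.3 186.2] [0.5095 0.0978 0.0433]
side glue 0.88 [401.9 214.5] [ 0.7389 -0.0265  0.0264]
side screwdriver 0.85 [404.6 260.7] [ 0.7105 -0.2123  0.0215]
side offcut 0.7 [391.2 176.5] [0.7368 0.1527 0.0371]
side mount it knows: empty_bay, glue, offcut, orange, orange_handle, screwdriver, yellow, yellow_bay, yellow_handle
```

View pics/crop.png

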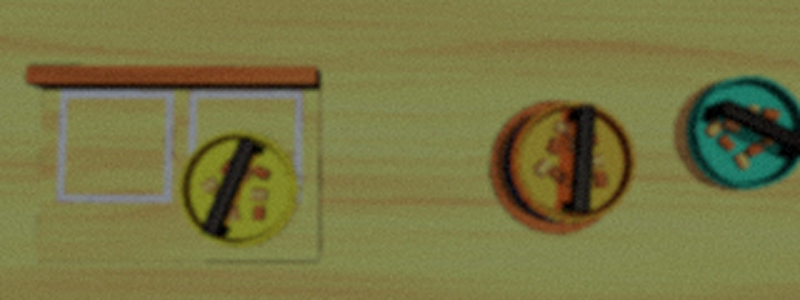

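The crop confirms it: the orange tub with an upright handle at crop (580,160) stands over a darker blue rim, and yellow sits on the board at (238,190). Next I fit the fence and the squares.

Run:
```python
from h import *
np.set_printoptions(precision=4,suppress=True)
c=vision.capture("top");P=full(c);im=c["img"].astype(int)
hsv=cv2.cvtColor(c["img"],cv2.COLOR_RGB2HSV)
m=np.zeros((400,640),bool);m[172:190,160:295]=1
m&=(P[...,2]>.045)&(P[...,2]<.075)
q=P[m];r=cv2.minAreaRect(q[:,:2].astype(np.float32));print(len(q),r,np.median(q[:,2]),cv2.boxPoints(r))
# white lines
w=np.zeros((400,640),bool);w[178:260,172:292]=1
w&=(hsv[...,1]<70)&(hsv[...,2]>110)&(P[...,2]<.03)
print(w.sum(),np.median(P[w][:,2]))
v,u=np.nonzero(w)
q=np.array([atz(c,a,b,.01) for a,b in zip(u,v)])
left=q[u<233];r=cv2.minAreaRect(left[:,:2].astype(np.float32));print("empty sq",r,cv2.boxPoints(r),left.mean(0))
r=cv2.minAreaRect(q[u>=233][:,:2].astype(np.float32));print("yel sq",r,cv2.boxPoints(r))
for k in ["empty_bay","yellow_bay"]:
    print([ (x["confidence"],atz(c,*x["point"],.01)) for x in models.landmark_of("top",k)])
c=vision.capture("side")
for k in ["empty_bay","yellow_bay"]:
    print([ (x["confidence"],atz(c,*x["point"],.01)) for x in models.landmark_of("side",k)])
P=full(c)
print(bar(P,c["img"],.491,-.209,.065,.145,.18));print(bar(P,c["img"],.46,.133,.065,.1,.14))
m=np.zeros((400,640),bool);m[130:210,325:360]=1
hsv=cv2.cvtColor(c["img"],cv2.COLOR_RGB2HSV)
m&=(P[...,2]>.05)&(P[...,2]<.075)&(P[...,0]>.5)
q=P[m];r=cv2.minAreaRect(q[:,:2].astype(np.float32));print(len(q),cv2.boxPoints(r))
```

```text
926 ((0.5787461400032043, 0.2089584618806839), (0.019348813220858574, 0.30883145332336426), 1.2552531957626343) 0.059300406359976354 [[0.5657 0.3631]
 [0.5725 0.0544]
 [0.5918 0.0548]
 [0.585  0.3635]]
942 0.010041929286608187
empty sq ((0.503381073474884, 0.28146496415138245), (0.12534549832344055, 0.12890443205833435), 1.2623662948608398) [[0.4393 0.3445]
 [0.4421 0.2156]
 [0.5675 0.2184]
 [0.5646 0.3473]] [0.5044 0.2823 0.01  ]
yel sq ((0.5078892707824707, 0.13716942071914673), (0.12273983657360077, 0.1287032812833786), 1.274186611175537) [[0.4451 0.2001]
 [0.448  0.0715]
 [0.5707 0.0742]
 [0.5678 0.2029]]
[(0.59, array([0.4995, 0.2785, 0.01  ]))]
[(0.93, array([0.5046, 0.1327, 0.01  ])), (0.32, array([ 0.7122, -0.2115,  0.01  ])), (0.25, array([0.4997, 0.2804, 0.01  ]))]
[(0.8, array([0.5046, 0.3068, 0.01  ]))]
[(0.66, array([0.5135, 0.138 , 0.01  ]))]
{'n': 383, 'c': (0.4920505881309509, -0.21318469941616058), 'mean': array([ 0.4911, -0.2163,  0.1596]), 'wh': (0.019216343760490417, 0.09567569196224213), 'yaw': np.float64(176.27970016665097), 'ztop': np.float64(0.1669764562583974)}
{'n': 235, 'c': (0.4590911269187927, 0.13158029317855835), 'mean': array([0.4598, 0.1274, 0.1132]), 'wh': (0.02030426263809204, 0.1023535504937172), 'yaw': np.float64(159.08021438288225), 'ztop': np.float64(0.12172999202855009)}
354 [[0.5154 0.0503]
 [0.5913 0.0495]
 [0.5946 0.3658]
 [0.5186 0.3666]]
```

>>> {"fn": "send_rows", "kwargs": {"moves": [[-0.9, -0.77, 0, 0, 0, 0, -1], [-1, -0.855, 0, 0, 0, 0, -1], [-1, -0.855, 0, 0, 0, 0, -1], [-1, -0.855, 0, 0, 0, 0, -1], [-1, -0.855, 0, 0, 0, 0, -1], [-1, -0.855, 0, 0, 0, 0, -1], [-1, -0.855, 0, 0, 0, 0, -1], [-1, -0.855, 0, 0, 0, 0, -1], [-1, -0.855, 0, 0, 0, 0, -1], [-1, -0.855, 0, 0, 0, 0, -1], [-1, -0.855, 0, 0, 0, 0, -1], [-1, -0.855, 0, 0, 0, 0, -1]]}}

```text
time_s: 2.95
position: [0.4332, 0.1957, 0.2228]
tcp_rot: [[-0.893, 0.451, 0.001], [0.451, 0.893, 0.0], [-0.001, 0.0, -1.0]]
force: [0.5, -0.2, -0.1]
opening: 0.997
```

>>> {"fn": "send_rows", "kwargs": {"moves": [[-0.8, -0.7, 0, 0, 0, 0, -1], [-0.8, -0.7, 0, 0, 0, 0, -1], [-0.4, -0.3, 0, 0, 0, 0, -1], [0, 0, 0, 0, 0, -0.58, -1], [0, 0, 0, 0, 0, 0, -1], [0, 0, 0, 0, 0, 0, -1]]}}

```text
time_s: 3.7
position: [0.4579, 0.1366, 0.2226]
tcp_rot: [[-0.933, 0.359, -0.0], [0.359, 0.933, 0.0], [0.0, 0.0, -1.0]]
force: [-0.5, -0.4, -1.0]
opening: 1.003
```

```bash
cat > look.py <<'E'
from h import *
import sys
np.set_printoptions(precision=4,suppress=True)
x,y,lo,hi=map(float,sys.argv[1:5])
c,T,s=wristT();P=full(c,T)
print(s["position"],np.degrees(np.arctan2(s["tcp_rot"][1,0],s["tcp_rot"][0,0])),s["force"],s["joint_positions"])
print("wrist",bar(P,c["img"],x,y,.065,lo,hi))
cv2.imwrite(sys.argv[5],c["img"][:,:,::-1])
c=vision.capture("top");print("top",bar(full(c),c["img"],x,y,.065,lo,hi))
E
python3 look.py .4595 .132 .1 .14 pics/w1.png
```

```text
[0.4579 0.1366 0.2226] 158.95032284494982 [-0.5277 -0.3843 -0.9602] [  3.1706  18.9372 102.6435   0.0122  58.4214 -65.7861]
wrist {'n': 1728, 'c': (0.4586344063282013, 0.13485637307167053), 'mean': array([0.4575, 0.1351, 0.1217]), 'wh': (0.0150644825771451, 0.10031935572624207), 'yaw': np.float64(158.91248768501472), 'ztop': np.float64(0.12309719266551278)}
top {'n': 56, 'c': (0.49643248319625854, 0.1186356171965599), 'mean': array([0.4967, 0.117 , 0.1203]), 'wh': (0.015529691241681576, 0.02013702690601349), 'yaw': np.float64(176.47288754785734), 'ztop': np.float64(0.12397742088179467)}
```

View pics/w1.png

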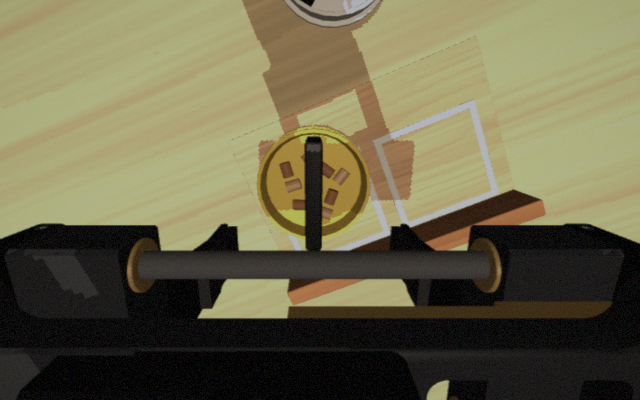

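The wrist view shows the yellow bar at (314,190), centred between the fingers and aligned. I descend and grip.

>>> {"fn": "send_rows", "kwargs": {"moves": [[-0.08, -0.07, 0.9, 0, 0, 0, -1], [0, 0, 1, 0, 0, 0, -1], [0, 0, 1, 0, 0, 0, -1], [0, 0, 1, 0, 0, 0, -1], [0, 0, 0.8, 0, 0, 0, -1], [0, 0, 0.5, 0, 0, 0, -1], [0, 0, 0, 0, 0, 0, 0], [0, 0, 0, 0, 0, 0, 1], [0, 0, 0, 0, 0, 0, 1], [0, 0, 0, 0, 0, 0, 1], [0, 0, 0, 0, 0, 0, 1], [0, 0, 0, 0, 0, 0, 1]]}}

```text
time_s: 5.3
position: [0.4594, 0.1338, 0.0927]
tcp_rot: [[-0.934, 0.358, 0.0], [0.358, 0.934, 0.0], [-0.0, 0.0, -1.0]]
force: [0.0, 0.2, -0.3]
opening: 0.399
```

>>> {"fn": "send_rows", "kwargs": {"moves": [[0, 0, 0, 0, 0, 0, 1], [0, 0, 0, 0, 0, 0, 1], [0, 0, 0, 0, 0, 0, 1], [0, 0, 0, 0, 0, 0, 1]]}}

```text
time_s: 5.8
position: [0.4591, 0.1338, 0.0924]
tcp_rot: [[-0.934, 0.358, -0.001], [0.358, 0.934, -0.0], [0.001, -0.0, -1.0]]
force: [0.1, -0.8, -1.3]
opening: 0.184
```

Gripped: 0.184 × 87 mm = 16 mm, which is the bar's thickness. Now I slide it toward the fence.

>>> {"fn": "send_rows", "kwargs": {"moves": [[-0.3, 0.14, -0.02, 0, 0, 0, 1], [-0.3, 0.14, 0, 0, 0, 0, 1], [-0.3, 0.14, 0, 0, 0, 0, 1], [-0.3, 0.14, 0, 0, 0, 0, 1], [-0.3, 0.14, 0, 0, 0, 0, 1], [-0.1, 0.05, 0, 0, 0, 0, 1], [0, 0, 0, 0, 0, 0, 1], [0, 0, 0, 0, 0, 0, 1]]}}

```text
time_s: 6.8
position: [0.5028, 0.137, 0.093]
tcp_rot: [[-0.934, 0.358, -0.001], [0.358, 0.934, -0.0], [0.001, -0.0, -1.0]]
force: [-0.7, 0.0, -2.0]
opening: 0.18
```

Run:
```python
from h import *
np.set_printoptions(precision=4,suppress=True)
c=vision.capture("side");P=full(c)
cv2.imwrite("pics/s1.png",cv2.resize(c["img"][120:220,230:390,::-1],None,fx=5,fy=5,interpolation=cv2.INTER_CUBIC))
```

```text
(no output)
```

View pics/s1.png

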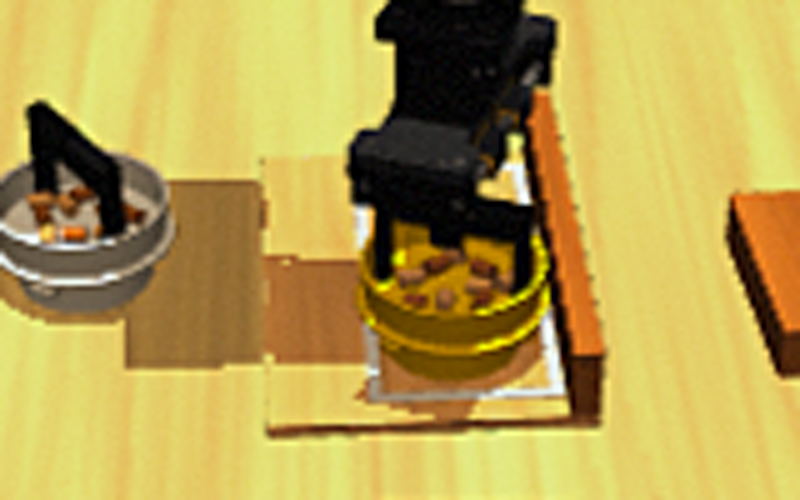

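The yellow tub at (455,300) is close to the fence with a small gap left. I creep on a few mm.

>>> {"fn": "send_rows", "kwargs": {"moves": [[-0.08, 0.03, 0, 0, 0, 0, 1], [-0.07, 0.03, 0, 0, 0, 0, 1], [0, 0, 0, 0, 0, 0, 1], [0, 0, 0, 0, 0, 0, 1]]}}

```text
time_s: 7.35
position: [0.5074, 0.137, 0.093]
tcp_rot: [[-0.934, 0.358, -0.0], [0.358, 0.934, 0.0], [0.0, -0.0, -1.0]]
force: [-0.5, 0.1, -3.0]
opening: 0.181
```

>>> {"fn": "send_rows", "kwargs": {"moves": [[0, 0, 0, 0, 0, 0, 0.4], [0, 0, 0, 0, 0, 0, -0.2], [0, 0, 0, 0, 0, 0, -1], [0, 0, 0, 0, 0, 0, -1], [0, 0, 0, 0, 0, 0, -1], [0, 0, -0.5, 0, 0, 0, -1], [0, 0, -1, 0, 0, 0, -1], [0, 0, -1, 0, 0, 0, -1], [0, 0, -1, 0, 0, 0, -1], [0, 0, -1, 0, 0, 0, -1], [0, 0, -1, 0, 0, 0, -1], [0, 0, 0, 0, 0, 0, -1]]}}

```text
time_s: 8.85
position: [0.5089, 0.1372, 0.2331]
tcp_rot: [[-0.934, 0.358, 0.006], [0.358, 0.934, 0.0], [-0.005, 0.002, -1.0]]
force: [-0.4, 0.1, 0.5]
opening: 1.0
```

```bash
python3 look.py .507 .137 .1 .14 pics/w2.png
```

```text
[0.5089 0.1372 0.2331] 159.00237927934518 [-0.4188  0.0946  0.469 ] [  2.9279  21.7877  95.623    0.0001  62.2554 -66.0749]
wrist {'n': 1563, 'c': (0.5061445236206055, 0.13700173795223236), 'mean': array([0.5068, 0.1369, 0.1217]), 'wh': (0.015568198636174202, 0.10045274347066879), 'yaw': np.float64(158.71603160501445), 'ztop': np.float64(0.12306798067358264)}
top {'n': 39, 'c': (0.5063862800598145, 0.1360776722431183), 'mean': array([0.4888, 0.142 , 0.1209]), 'wh': (0.016500242054462433, 0.0987410843372345), 'yaw': np.float64(158.2631729238451), 'ztop': np.float64(0.1233550015312459)}
```

>>> {"fn": "send_rows", "kwargs": {"moves": [[-0.3, -0.98, 0, 0, 0, 0, -1], [-0.32, -1, 0, 0, 0, 0, -1], [-0.32, -1, 0, 0, 0, 0, -1], [-0.32, -1, 0, 0, 0, 0, -1], [-0.32, -1, 0, 0, 0, 0, -1], [-0.32, -1, 0, 0, 0, 0, -1], [-0.32, -1, 0, 0, 0, 0, -1], [-0.32, -1, 0, 0, 0, 0, -1], [-0.32, -1, 0, 0, 0, 0, -1], [-0.32, -1, 0, 0, 0, 0, -1], [-0.32, -1, 0, 0, 0, 0, -1], [-0.32, -1, 0, 0, 0, 0, -1]]}}

```text
time_s: 10.45
position: [0.4883, -0.1772, 0.2291]
tcp_rot: [[-0.934, 0.359, -0.003], [0.359, 0.934, 0.002], [0.003, 0.001, -1.0]]
force: [0.1, 0.5, 0.3]
opening: 0.997
```

>>> {"fn": "send_rows", "kwargs": {"moves": [[-0.32, -0.9, 0, 0, 0, 0, -1], [-0.1, -0.3, 0, 0, 0, 0, -1], [0, 0, 0, 0, 0, -0.9, -1], [0, 0, 0, 0, 0, -0.85, -1], [0, 0, 0, 0, 0, 0, -1], [0, 0, 0, 0, 0, 0, -1]]}}

```text
time_s: 11.2
position: [0.4881, -0.2079, 0.2302]
tcp_rot: [[-0.998, 0.063, -0.001], [0.063, 0.998, 0.001], [0.001, 0.001, -1.0]]
force: [0.5, 0.8, -0.6]
opening: 0.995
```

```bash
python3 look.py .491 -.209 .145 .18 pics/w3.png
```

```text
[ 0.4881 -0.2079  0.2302] 176.40176634735334 [ 0.4607  0.8075 -0.6014] [ -35.1565   22.4293   95.0753    0.0095   62.5597 -121.5627]
wrist {'n': 1989, 'c': (0.48163148760795593, -0.21037821471691132), 'mean': array([ 0.4791, -0.2099,  0.1666]), 'wh': (0.015132119879126549, 0.08068452030420303), 'yaw': np.float64(176.60762410355227), 'ztop': np.float64(0.16798227427066084)}
top {'n': 13, 'c': (0.5207169055938721, -0.2066633105278015), 'mean': array([ 0.5227, -0.2062,  0.1602]), 'wh': (0.0033962687011808157, 0.013798643834888935), 'yaw': np.float64(169.15659191709494), 'ztop': np.float64(0.16684918655102027)}
```

View pics/w3.png

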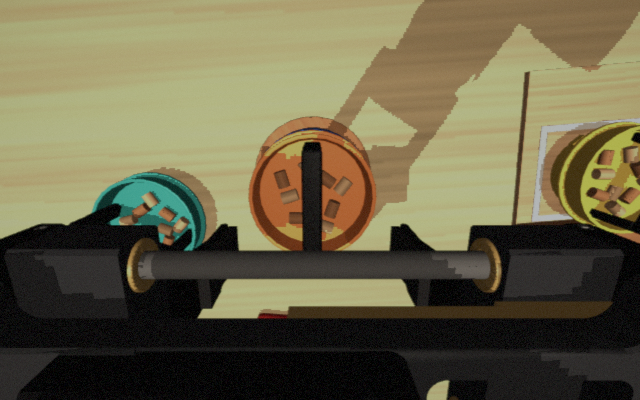

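The orange bar at (312,195) is centred between the fingers, and the darker blue rim shows beneath it. The turquoise tub is well left at (155,215). I descend and grip.

>>> {"fn": "send_rows", "kwargs": {"moves": [[-0.14, -0.1, 0.5, 0, 0, 0, -1], [0, 0, 1, 0, 0, 0, -1], [0, 0, 1, 0, 0, 0, -1], [0, 0, 0.8, 0, 0, 0, -1], [0, 0, 0.45, 0, 0, 0, -1], [0, 0, 0, 0, 0, 0, -0.5], [0, 0, 0, 0, 0, 0, 0.3], [0, 0, 0, 0, 0, 0, 0.5], [0, 0, 0, 0, 0, 0, 0.6], [0, 0, 0, 0, 0, 0, 0.7], [0, 0, 0, 0, 0, 0, 1], [0, 0, 0, 0, 0, 0, 1]]}}

```text
time_s: 12.8
position: [0.4916, -0.2112, 0.1368]
tcp_rot: [[-0.998, 0.061, 0.0], [0.061, 0.998, 0.0], [-0.0, 0.0, -1.0]]
force: [0.6, 0.3, -0.1]
opening: 0.284
```

>>> {"fn": "send_rows", "kwargs": {"moves": [[0, 0, 0, 0, 0, 0, 1], [0, 0, 0, 0, 0, 0, 1], [0, 0, 0, 0, 0, 0, 1], [0, 0, 0, 0, 0, 0, 1]]}}

```text
time_s: 13.3
position: [0.4916, -0.2109, 0.1368]
tcp_rot: [[-0.998, 0.061, -0.0], [0.061, 0.998, 0.001], [0.0, 0.001, -1.0]]
force: [0.5, 2.7, 1.0]
opening: 0.181
```

Gripped (15.8 mm). Now I lift lightly to about +12 mm.

>>> {"fn": "send_rows", "kwargs": {"moves": [[0, 0, -0.2, 0, 0, 0, 1], [0, 0, -0.15, 0, 0, 0, 1], [0, 0, -0.13, 0, 0, 0, 1], [0, 0, 0, 0, 0, 0, 1], [0, 0, 0, 0, 0, 0, 1]]}}

```text
time_s: 13.92
position: [0.4909, -0.2111, 0.1482]
tcp_rot: [[-0.998, 0.061, -0.002], [0.061, 0.998, 0.001], [0.002, 0.001, -1.0]]
force: [-1.5, -1.0, -9.9]
opening: 0.181
```

>>> {"fn": "send_rows", "kwargs": {"moves": [[0, 0, -0.02, 0, 0, 0.4, 1], [0, 0, 0, 0, 0, 0.4, 1], [0, 0, 0, 0, 0, 0.4, 1]]}}

```text
time_s: 14.3
position: [0.4915, -0.211, 0.1489]
tcp_rot: [[-0.963, 0.269, -0.0], [0.269, 0.963, 0.0], [0.001, 0.0, -1.0]]
force: [0.6, 0.0, -10.9]
opening: 0.179
```

>>> {"fn": "send_rows", "kwargs": {"moves": [[0, 0, 0, 0, 0, 0.4, 1], [0, 0, 0, 0, 0, 0.4, 1]]}}

```text
time_s: 14.55
position: [0.4916, -0.211, 0.1489]
tcp_rot: [[-0.916, 0.4, -0.0], [0.4, 0.916, 0.0], [0.0, 0.0, -1.0]]
force: [0.2, 0.0, -10.7]
opening: 0.184
```

>>> {"fn": "send_rows", "kwargs": {"moves": [[0, 0, 0, 0, 0, 0.35, 1], [0, 0, 0, 0, 0, 0.35, 1]]}}

```text
time_s: 14.8
position: [0.4916, -0.211, 0.1489]
tcp_rot: [[-0.861, 0.509, -0.0], [0.509, 0.861, 0.0], [0.0, 0.0, -1.0]]
force: [0.7, 0.1, -10.3]
opening: 0.184
```

>>> {"fn": "send_rows", "kwargs": {"moves": [[0, 0, 0, 0, 0, 0.35, 1], [0, 0, 0, 0, 0, 0.35, 1]]}}

```text
time_s: 15.05
position: [0.4916, -0.2111, 0.1489]
tcp_rot: [[-0.793, 0.61, -0.0], [0.61, 0.793, 0.0], [0.0, 0.0, -1.0]]
force: [0.8, -0.1, -10.1]
opening: 0.179
```

>>> {"fn": "send_rows", "kwargs": {"moves": [[0, 0, 0, 0, 0, 0.35, 1], [0, 0, 0, 0, 0, 0.35, 1]]}}

```text
time_s: 15.3
position: [0.4917, -0.2112, 0.1489]
tcp_rot: [[-0.712, 0.702, -0.0], [0.702, 0.712, -0.0], [0.0, -0.0, -1.0]]
force: [0.3, -0.3, -11.0]
opening: 0.183
```

>>> {"fn": "send_rows", "kwargs": {"moves": [[0, 0, 0, 0, 0, 0.35, 1], [0, 0, 0, 0, 0, 0.35, 1]]}}

```text
time_s: 15.55
position: [0.492, -0.2117, 0.1491]
tcp_rot: [[-0.622, 0.783, 0.001], [0.783, 0.622, -0.001], [-0.001, -0.0, -1.0]]
force: [-0.2, -0.9, -10.2]
opening: 0.181
```

>>> {"fn": "send_rows", "kwargs": {"moves": [[0, 0, 0, 0, 0, 0.35, 1], [0, 0, 0, 0, 0, 0.35, 1]]}}

```text
time_s: 15.8
position: [0.4928, -0.2119, 0.1502]
tcp_rot: [[-0.521, 0.854, 0.003], [0.854, 0.521, -0.001], [-0.003, 0.001, -1.0]]
force: [0.5, 0.1, -3.4]
opening: 0.181
```

The force dropped from 10 N to 3.4 N, so the tub is free. I lift straight up slowly at first.

>>> {"fn": "send_rows", "kwargs": {"moves": [[0, 0, -0.15, 0, 0, 0, 1], [0, 0, -0.2, 0, 0, 0, 1], [0, 0, 0, 0, 0, 0, 1]]}}

```text
time_s: 16.18
position: [0.4923, -0.2117, 0.159]
tcp_rot: [[-0.523, 0.852, 0.002], [0.852, 0.523, -0.001], [-0.002, 0.001, -1.0]]
force: [-1.0, -0.6, -3.4]
opening: 0.182
```

>>> {"fn": "send_rows", "kwargs": {"moves": [[0, 0, -0.4, 0, 0, 0, 1], [0, 0, -0.6, 0, 0, 0, 1], [0, 0, -0.8, 0, 0, 0, 1], [0, 0, -0.8, 0, 0, 0, 1], [0, 0, -0.8, 0, 0, 0, 1], [0, 0, -0.5, 0, 0, 0, 1], [0, 0, 0, 0, 0, 0, 1]]}}

```text
time_s: 17.05
position: [0.4922, -0.2117, 0.2569]
tcp_rot: [[-0.522, 0.853, 0.002], [0.853, 0.522, -0.002], [-0.003, 0.001, -1.0]]
force: [0.5, -0.2, -3.7]
opening: 0.178
```

Run:
```python
from h import *
c=vision.capture("side")
cv2.imwrite("pics/s2.png",cv2.resize(c["img"][120:320,240:440,::-1],None,fx=3,fy=3,interpolation=cv2.INTER_CUBIC))
```

```text
(no output)
```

View pics/s2.png

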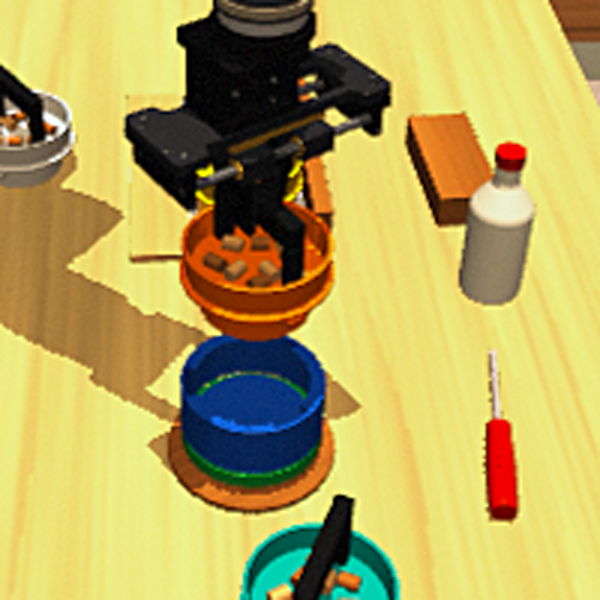

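The side crop shows the orange tub at (255,265) hanging free and the empty blue tub back down at (255,410). Now I carry it over to the empty square.

>>> {"fn": "send_rows", "kwargs": {"moves": [[0.5, 0.32, 0, 0, 0, 0, 1], [0.8, 0.52, 0, 0, 0, 0, 1], [1, 0.64, 0, 0, 0, 0, 1], [1, 0.64, 0, 0, 0, 0, 1], [1, 0.64, 0, 0, 0, 0, 1], [1, 0.64, 0, 0, 0, 0, 1], [1, 0.64, 0, 0, 0, 0, 1], [1, 0.64, 0, 0, 0, 0, 1], [1, 0.64, 0, 0, 0, 0, 1], [1, 0.64, 0, 0, 0, 0, 1], [1, 0.64, 0, 0, 0, 0, 1], [1, 0.64, 0, 0, 0, 0, 1]]}}

```text
time_s: 18.6
position: [0.497, 0.126, 0.2546]
tcp_rot: [[-0.523, 0.852, -0.003], [0.852, 0.523, 0.0], [0.002, -0.002, -1.0]]
force: [0.7, 0.8, -3.2]
opening: 0.178
```

>>> {"fn": "send_rows", "kwargs": {"moves": [[1, 0.64, 0, 0, 0, 0, 1], [1, 0.64, 0, 0, 0, 0, 1], [1, 0.64, 0, 0, 0, 0, 1], [0.8, 0.52, 0, 0, 0, 0, 1], [0.5, 0.36, 0, 0, 0, 0, 1], [0.3, 0.2, 0, 0, 0, 0, 1], [0, 0, 0, 0, 0, 0, 1], [0, 0, 0, 0, 0, 0, 1]]}}

```text
time_s: 19.6
position: [0.5021, 0.2607, 0.2554]
tcp_rot: [[-0.522, 0.853, -0.001], [0.853, 0.522, -0.001], [-0.0, -0.001, -1.0]]
force: [-0.5, -0.1, -2.6]
opening: 0.18
```

```bash
python3 look.py .503 .281 .15 .4 pics/w4.png
```

```text
[0.5021 0.2607 0.2554] 121.46472098826919 [-0.4874 -0.122  -2.5655] [ 16.1419  23.5103  88.4868  -0.0288  68.0413 -15.3121]
wrist {'n': 70470, 'c': (0.5044814944267273, 0.28322896361351013), 'mean': array([0.4926, 0.2843, 0.3547]), 'wh': (0.12368326634168625, 0.07304146885871887), 'yaw': np.float64(30.08881051379086), 'ztop': np.float64(0.37592872314222797)}
top {'n': 685, 'c': (0.514525830745697, 0.24883489310741425), 'mean': array([0.5171, 0.2414, 0.3442]), 'wh': (0.12476301193237305, 0.06119438260793686), 'yaw': np.float64(17.297376956803475), 'ztop': np.float64(0.3828613884370823)}
```

View pics/w4.png

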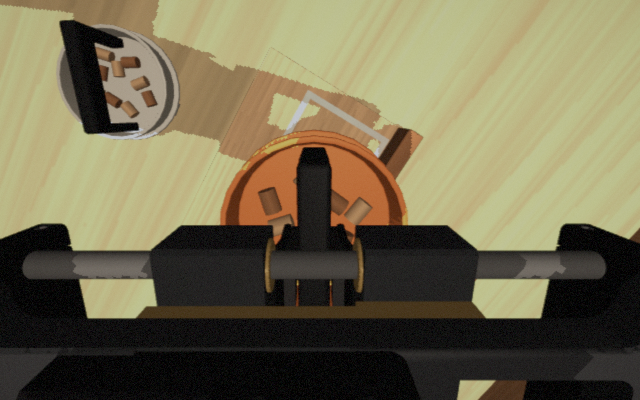

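The wrist view shows the orange tub held upright at (314,200), with the empty square's lines around (345,120). I correct the position, staying 6 mm short of the fence, then descend.

>>> {"fn": "send_rows", "kwargs": {"moves": [[0.4, 0.2, 0, 0, 0, 0, 1], [0.36, 0.15, 0, 0, 0, 0, 1], [0, 0, 0, 0, 0, 0, 1], [0, 0, 0.6, 0, 0, 0, 1], [0, 0, 0.9, 0, 0, 0, 1], [0, 0, 1, 0, 0, 0, 1], [0, 0, 1, 0, 0, 0, 1], [0, 0, 0.9, 0, 0, 0, 1], [0, 0, 0.7, 0, 0, 0, 1], [0, 0, 0.4, 0, 0, 0, 1], [0, 0, 0, 0, 0, 0, 1], [0, 0, 0, 0, 0, 0, 1]]}}

```text
time_s: 21.2
position: [0.5003, 0.2823, 0.1185]
tcp_rot: [[-0.522, 0.853, 0.001], [0.853, 0.522, 0.0], [-0.0, 0.001, -1.0]]
force: [-0.0, 1.0, -2.2]
opening: 0.181
```

Run:
```python
from h import *
c=vision.capture("side")
cv2.imwrite("pics/s3.png",cv2.resize(c["img"][100:220,240:400,::-1],None,fx=5,fy=5,interpolation=cv2.INTER_CUBIC))
```

```text
(no output)
```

View pics/s3.png

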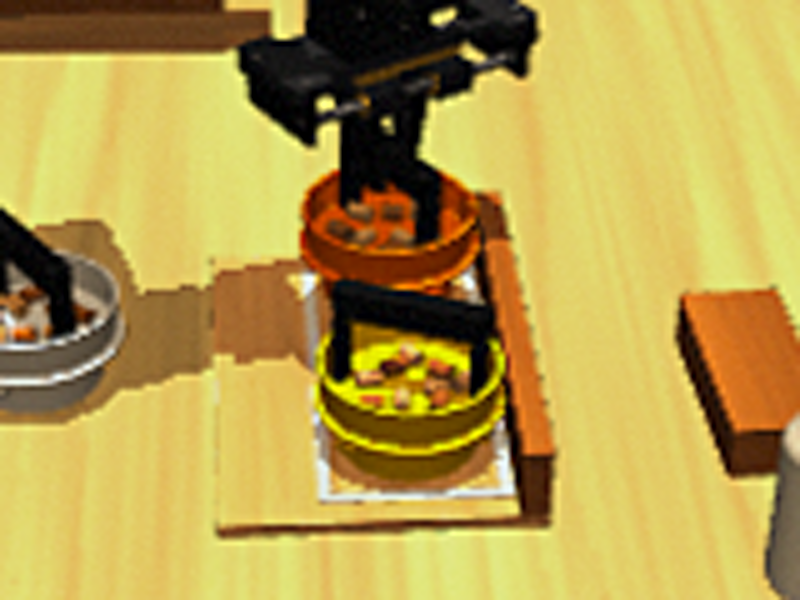

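Both tubs line up, with orange at (390,225) just above its square. I lower it slowly.

>>> {"fn": "send_rows", "kwargs": {"moves": [[0, 0, 0.3, 0, 0, 0, 1], [0, 0, 0.3, 0, 0, 0, 1], [0, 0, 0.2, 0, 0, 0, 1], [0, 0, 0.1, 0, 0, 0, 1], [0, 0, 0.08, 0, 0, 0, 1], [0, 0, 0.05, 0, 0, 0, 1], [0, 0, 0, 0, 0, 0, 1]]}}

```text
time_s: 22.12
position: [0.4998, 0.2822, 0.0923]
tcp_rot: [[-0.522, 0.853, 0.0], [0.853, 0.522, 0.0], [-0.0, 0.0, -1.0]]
force: [0.1, -1.3, -2.6]
opening: 0.179
```

Contact should be near, so I go down in tiny steps while watching the force.

>>> {"fn": "send_rows", "kwargs": {"moves": [[0, 0, 0.04, 0, 0, 0, 1], [0, 0, 0.03, 0, 0, 0, 1], [0, 0, 0, 0, 0, 0, 1]]}}

```text
time_s: 22.5
position: [0.5, 0.2822, 0.0918]
tcp_rot: [[-0.523, 0.853, 0.001], [0.853, 0.523, 0.0], [-0.0, 0.001, -1.0]]
force: [-2.4, -1.1, 6.1]
opening: 0.184
```

Touchdown at +6 N. I slide about 3 mm to the fence, then release.

>>> {"fn": "send_rows", "kwargs": {"moves": [[-0.03, 0.06, -0.02, 0, 0, 0, 1], [-0.04, 0.06, 0, 0, 0, 0, 1], [0, 0, 0, 0, 0, 0, 1], [0, 0, 0, 0, 0, 0, 1]]}}

```text
time_s: 23.0
position: [0.5007, 0.2822, 0.0921]
tcp_rot: [[-0.522, 0.853, -0.005], [0.853, 0.522, -0.001], [0.002, -0.004, -1.0]]
force: [-4.9, -0.5, 9.2]
opening: 0.184
```

>>> {"fn": "send_rows", "kwargs": {"moves": [[0, 0, -0.03, 0, 0, 0, 1], [0, 0, 0, 0, 0, 0, 1], [0, 0, 0, 0, 0, 0, 1]]}}

```text
time_s: 23.38
position: [0.5037, 0.2824, 0.0918]
tcp_rot: [[-0.522, 0.853, 0.001], [0.853, 0.522, 0.0], [-0.0, 0.001, -1.0]]
force: [-0.1, 0.2, 0.2]
opening: 0.182
```

>>> {"fn": "send_rows", "kwargs": {"moves": [[0, 0, 0, 0, 0, 0, 0.5], [0, 0, 0, 0, 0, 0, 0], [0, 0, 0, 0, 0, 0, -1], [0, 0, 0, 0, 0, 0, -1], [0, 0, 0, 0, 0, 0, -1], [0, 0, -0.4, 0, 0, 0, -1], [0, 0, -0.8, 0, 0, 0, -1], [0, 0, -1, 0, 0, 0, -1], [0, 0, -1, 0, 0, 0, -1], [0, 0, -1, 0, 0, 0, -1], [0, 0, -1, 0, 0, 0, -1], [0, 0, 0, 0, 0, 0, -1]]}}

```text
time_s: 24.88
position: [0.5047, 0.2828, 0.2244]
tcp_rot: [[-0.523, 0.853, 0.006], [0.853, 0.523, 0.002], [-0.001, 0.006, -1.0]]
force: [-0.0, -0.3, -0.8]
opening: 0.998
```

>>> {"fn": "send_rows", "kwargs": {"moves": [[-1, -1, -0.5, 0, 0, 0, -1], [-1, -1, -0.5, 0, 0, 0, -1], [-1, -1, 0, 0, 0, 0, -1], [-1, -1, 0, 0, 0, 0, -1], [-1, -1, 0, 0, 0, 0, -1], [-1, -1, 0, 0, 0, 0, -1], [-1, -1, 0, 0, 0, 0, -1], [-1, -1, 0, 0, 0, 0, -1], [-1, -1, 0, 0, 0, 0, -1], [-0.5, -0.5, 0, 0, 0, 0, -1], [0, 0, 0, 0, 0, 0, -1]]}}

```text
time_s: 26.25
position: [0.4241, -0.045, 0.2461]
tcp_rot: [[-0.52, 0.854, -0.001], [0.854, 0.52, 0.001], [0.001, -0.001, -1.0]]
force: [0.4, -0.4, -0.0]
opening: 1.003
```

Run:
```python
from h import *
np.set_printoptions(precision=4,suppress=True)
o=np.array([.5055,.2815]);yb=np.array([.5087,.1375])
a=np.radians(1.26);R=np.array([[np.cos(a),np.sin(a)],[-np.sin(a),np.cos(a)]])
for n in ["top","side"]:
    c=vision.capture(n);P=full(c)
    for k,x,b in [("orange",(.503,.282),o),("yellow",(.506,.137),yb)]:
        r=bar(P,c["img"],*x,.065,.1,.14);print(n,k,r, "bay:",R@(np.array(r["c"])-b) if r else None)
    # blue rim height
    hsv=cv2.cvtColor(c["img"],cv2.COLOR_RGB2HSV)
    m=(np.hypot(P[...,0]-.491,P[...,1]+.21)<.075)&(hsv[...,0]>105)&(hsv[...,0]<130)&(hsv[...,1]>100)
    print("blue ztop",m.sum(),np.percentile(P[m][:,2],95) if m.sum() else None)
    cv2.imwrite(f"pics/{n}9.png",c["img"][:,:,::-1])
```

```text
top orange {'n': 302, 'c': (0.5034648776054382, 0.27855896949768066), 'mean': array([0.5026, 0.277 , 0.1193]), 'wh': (0.016178427264094353, 0.1021389439702034), 'yaw': np.float64(121.2129459940591), 'ztop': np.float64(0.12398016855647985)} bay: [-0.0021 -0.0029]
top yellow {'n': 275, 'c': (0.5063146948814392, 0.13564984500408173), 'mean': array([0.5056, 0.1347, 0.1205]), 'wh': (0.015979526564478874, 0.0987369492650032), 'yaw': np.float64(158.93881343615715), 'ztop': np.float64(0.12411090035398914)} bay: [-0.0024 -0.0018]
blue ztop 1404 0.08833998143360493
side orange {'n': 91, 'c': (0.5158218741416931, 0.25538039207458496), 'mean': array([0.5154, 0.2526, 0.1134]), 'wh': (0.01781759038567543, 0.05696956813335419), 'yaw': np.float64(123.67653211956305), 'ztop': np.float64(0.12201338150100394)} bay: [ 0.0097 -0.0263]
side yellow {'n': 242, 'c': (0.5076778531074524, 0.13270720839500427), 'mean': array([0.5081, 0.1298, 0.1134]), 'wh': (0.021791815757751465, 0.09964996576309204), 'yaw': np.float64(160.1694315965368), 'ztop': np.float64(0.12191963163396716)} bay: [-0.0011 -0.0048]
blue ztop 1764 0.08668570072356302
```

View pics/top9.png

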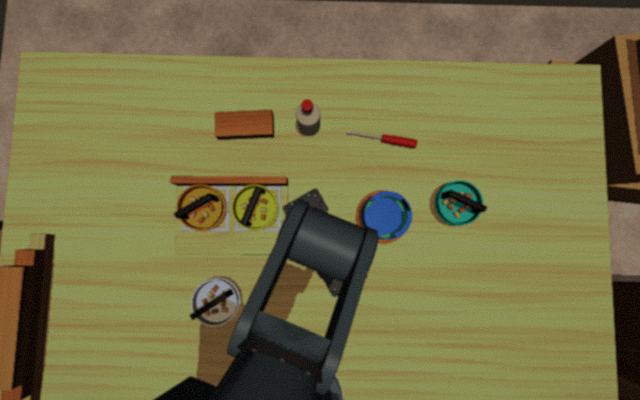

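View pics/side9.png

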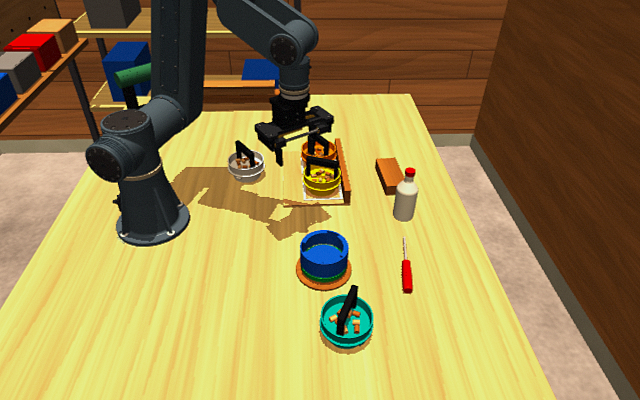

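Top view: orange at (202,207) and yellow at (256,207) stand in their squares in a row against the fence. The blue tub is empty at (386,216) with its rim at 87 mm, its rest height, and the bystanders have not moved.

```bash
python3 -c "
from rig import bot
print(bot.hand_in())"
```

```text
the job is handed in; nothing more can be done
None
```

The job is handed in at about 26 s of the 64 s allowed; no verdict is reported, so the results below are my own measurements.

- **Yellow tub:** I gripped it by the handle and slid it up to the fence. The top camera puts it about 2 mm short of its bay point and 2 mm off the centre line along the fence.
- **Orange tub:** I lifted it lightly (about 10 N, blue tub raised about 8–9 mm) and twisted it clockwise. It came free after about 55°, when the pull dropped to 3.4 N. I then carried it over, touched it down (peak about 9 N), slid it about 3 mm towards the fence and released it. The top camera puts it about 2 mm short of its bay point and 3 mm off the centre line.
- **Heights and bystanders:** Both handle tops read about 124 mm in the top camera and 122 mm in the side camera, where 122 mm is expected. The blue rim reads 87–88 mm, which matches its rest height of 87 mm. The glue bottle, screwdriver and offcut look unmoved in the final pictures, and the arm was clear of everything.

One check disagreed: the side camera put the orange handle 26 mm off the centre line. It saw only about half the bar because the yellow handle was in the way, so I relied on the top camera and the tool position at release.

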